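# Cap a gift jar in the capping nest until it clicks

## Robot

A 6-joint arm with a two-finger parallel gripper is mounted at the origin on the work surface. World frame = base frame: x ahead of the robot, y to its left, z up, the work surface at z = 0. Lengths are in m, angles in rad, forces in N, time in s.
With the tool pointing down it reaches from about 0.3 to 0.875 m from the base axis. Payload 6.4 kg.
Tool frame: the origin (TCP) lies midway between the tips of the shut fingers; the grasp point (between the pads) lies 19 mm behind it; z points along the fingers, y is the line along which they close (so a half turn about z gives the same grasp; the last joint's range is limited). The gripper opens to 85 mm and grips with 20 to 120 N. Pads are 22 mm wide; open, the fingers measure 114 mm over their backs; the gripper's body (76 mm by 85 mm) begins 54 mm behind the grasp point. The pads swing forward as they close: fully open they stand 13 mm farther back than shut.
Start: joints at [0.963, 0.181, 1.607, -0, 1.354, -0.206], TCP at [0.225, 0.529, 0.231] pointing down, gripper open.
Joint ranges: [-2.99, 2.99], [-0.89, 2.07], [0.3, 2.58], [-1.14, 4.28], [0, 2.63], [-3.12, 3.12]. Speed limits (rad/s): [2.57, 2.57, 3.01, 3.14, 3.14, 3.14].

## Interface

Orientations are given as a unit quaternion [w, x, y, z].
In Python, from bench import status, camera, ctrl gives the robot as it stands. The module is installed in compiled form; this text tells all that it offers.
- The arm moves only by the shell command python3 -m handwheel 'ROWS'. ROWS is JSON, a list that holds one entry, the list of rows, each a list of 7 numbers: the opening, from -1 (shut) to 1 (fully open), then the shift along the tool's x, y, z in cm, then the turn, a rotation vector about the tool's x, y, z in degrees. A call has 1 to 10 rows; each row is the pose to reach, as a shift and turn from the pose commanded when the call began, along the tool's axes at that moment; what a row does not reach only later rows make up. A row lasts 1/8 s, in which the tool goes at most 62.5 mm and 10.7 degrees, less where a joint would pass 70% of its speed; a pose out of reach is approached as far as the arm can. A call with a gripper value outside its range is refused whole. The fingers move at their own pace and stop on an object; the grip force is fixed at half the most. Time passes only in rows, so rows that repeat a pose let the fingers close. It gives the time, the measured TCP pose, the force, the opening and the grip force at its end, in the units of the state.
- status.get_obs(): the state, without advancing time (a new reading comes with each control period).
- camera(name): name is "scene" or "side" or "wrist"; returns a dict with "frame" (480x640x3 uint8, blue, green, red), "depth" (480x640 float32, m along the optical axis (not along the pixel's ray), 0 where there is no reading), "fx", "fy", "cx", "cy" (pixels), "dist" ([k1, k2, p1, p2, k3] as OpenCV has them; the pictures are not rectified), "extrinsics" (4x4, takes a point from camera to world coordinates); the wrist camera has in their place "hand_eye" (4x4, takes a point from camera to tool coordinates, whose origin is the TCP and whose axes are the flange's). Camera axes: x right, y down, z forward; pixel columns grow to the right and rows downward; lengths in m; the calibration is good to about 2 mm. A picture is of the moment at which its call begins: read the wrist's pose just before it.
- ctrl.hand_in(): hands the job in; it is judged then, once.
The state is a dict: "time_s": time; "q": joint angles; "dq": joint speeds; "joint_efforts": joint torques, N m; "eef_pos": TCP position; "eef_rot": TCP orientation; "wrist_force": force on the tool from outside, world axes, zero at the start; "torque": the same for the moment, N m; "opening": opening from 0.0 (shut) to 1.0 (fully open); "grasp_force": force on a finger pad.
Only numpy, scipy, OpenCV 4.12 (cv2) and the standard library are available. Lean on these libraries where they do the work, as an engineer would, in place of code of your own. Each camera call takes 0.05 s, during which the arm holds its last target. There are 200 camera calls.

## Task

Stand the square ceramic jar in the capping nest, pressing it gently past the sprung rollers until it is fully home, bearing on the rubber pad, without ramming it down. Then screw its cap clockwise until the ratchet clicks: one click is enough, two at the most; leave the cap tight and the jar still firmly down on the pad, and do not disturb the other goods.

Things in the scene. Friction and masses are not known exactly. Their poses are not given: they have to be found in the camera images.
- jar: the only square jar: glazed white ceramic with a brown band, 64 x 64 mm and 84 mm high, about 0.45 kg with its black cap (0.33 to 0.54); origin at the centre of its underside, x and y along its sides, z up. The cap is on, but loose, and may be used to lift and carry the jar.
- cap_grip (a point): grip point of the jar's black cap, in the upright bar across the cap's top: bar 54 mm long, 16 mm thick, rising 30 mm above the cap's disc. The point lies on the cap's (and jar's) axis, 21 mm above the disc's top and 9 mm below the bar's top; x along the bar, z up. It is 123 mm above the jar's underside when the cap is tight.
- cap_disc (a point): centre of the top of the cap's ribbed disc (58 mm across, 16 mm high). Tightens clockwise seen from above. Starts 0.3 to 1.3 rad short of tight (not measured: feel it), sinks 1 mm per rad. The thread drags with up to 0.10 N m; at its end the torque climbs to 0.25 to 0.45 N m, then the cap clicks: it jumps on a notch and the torque falls away. The thread stays where it is left.
- cap (a joint): how far the cap's outer shell has slipped clockwise over the threaded ring inside it, rad: 0 at the start and while the thread is still turning (up to 0.05 when wound up); one click is 0.449 rad, each notch holds the shell.
- nest: capping nest, fixed: aluminium plate 140 (x) x 120 (y) x 6 mm with a square open-topped pocket in its middle, 68 x 68 mm inside, that keeps the jar from turning; walls 12 mm thick, tops 38 mm above the counter, grey lead-in lips lean outward above them to about 50 mm. Origin at the centre of the underside, x and y along the pocket's sides. Any of the jar's four ways round fits.
- nest_rim (a point): centre of the pocket level with its wall tops, 38 mm above the counter; axes as the nest's. In the two y walls sit steel rollers on springs (24 mm across, axes 10 mm below this level) that stand 2 mm into the jar's way on each side: the jar meets them with its underside about 3 mm below this level and must be pushed past with 12 to 15 N; they then drag on it with 7 to 10 N, more than its weight.
- nest_pad: black rubber pad, 60 x 60 mm, in the pocket. It is packed up to suit the batch: its top lies 16 to 28 mm below the wall tops (not measured; this origin is only the fixed floor beneath, 6 mm above the counter). The jar is home when its underside bears on the pad, which gives 1 mm per 7 N for 2 mm, then is hard. A jar left short hangs on the rollers.
- round_jar: round amber glass jar, 62 mm across, 85 mm high, flat steel lid; a bystander, origin at the centre of its underside
- liqueur: amber glass bottle, 54 mm across, 170 mm high; a bystander, origin at the centre of its underside
- gift_box: striped brown and cream gift box, 100 x 170 x 34 mm; a bystander, origin at the centre of its underside
- truffle_tin: round brass-coloured tin, 99 mm across, 47 mm high; a bystander, origin at the centre of its underside
- praline_box: cream carton with a brown band, 90 x 65 x 28 mm; a bystander, origin at the centre of its underside
- heart_box: dark brown heart-shaped box, about 110 x 130 mm, 30 mm high; a bystander, origin at the centre of its underside
- scoop: steel spoon with a handle, about 160 mm long, lying flat; a bystander, origin at the centre of its underside
Mind the look-alikes: they are no part of the job. What is shaped like the jar but blue or turquoise is not meant.

How it is judged:
On the way, in this order (a step that is already met when the one before it is completed fails the run):
1. the jar is fully home in the nest, its cap not yet clicked (z of jar in the frame of nest_rim below -0.0135 m and horizontal distance between jar and nest_rim below 0.005 m and angle between jar's own z axis and vertical below 0.06 rad and contact force between jar and nest_pad above 0.5 N and value of joint cap below 0.2 rad), for 0.2 s.
2. the cap has clicked at least once with the jar still home in the nest (z of jar in the frame of nest_rim below -0.0135 m and horizontal distance between jar and nest_rim below 0.005 m and angle between jar's own z axis and vertical below 0.06 rad and value of joint cap above 0.4 rad), for 0.2 s.
At the end, for the whole second after the job is handed in: The jar rests in the nest, bearing on the pad (over 0.5 N), its underside 13.5 mm or more below the wall tops, centred within 5 mm, upright within 0.06 rad; the cap has clicked once or twice (slip 0.40 to 1.10 rad) and is screwed down (grip point under 123.7 mm above the jar's underside) (all of step 2 and contact force between jar and nest_pad above 0.5 N and value of joint cap below 1.1 rad and z of cap_grip in the frame of jar below 0.1237 m and linear speed of jar below 0.01 m/s); the robot touches nothing.
It fails at once if the jar is pressed on the rubber pad with more than 40 N (contact force between jar and nest_pad above 40 N).
It fails at once if the cap is clicked more than twice (value of joint cap above 1.1 rad).
It fails at once if the jar is tipped by more than 0.5 rad (angle between jar's own z axis and vertical above 0.5 rad).
It fails at once if another article is moved by more than 30 mm (distance of any of round_jar, liqueur, gift_box, truffle_tin, praline_box, heart_box, scoop from where it was at the start of the episode above 0.03 m).
It also fails if it takes over 72 s, if anything falls off the work surface, if the arm or the gripper's body presses on something with over 40 N, if the wrist force passes 120 N, or if a joint passes its speed limit or range.

## Working session

There is one attempt and no reset: what is moved stays moved. The work goes in short steps, Python scripts to look and compute and a shell command to move; the robot and the scene stay as the last step left them, time stands still between calls to the robot, and variables do not carry over. Pictures are saved under pics/ and viewed, at most 10 in all, crops included, and the job is handed in when it is done.

```bash
mkdir -p pics; python3 - <<'E'
from bench import status, camera
import cv2,pickle
o=status.get_obs(); print({k:o[k] for k in('time_s','eef_pos','eef_rot','wrist_force','opening')})
d={n:camera(n) for n in('scene','side')}
pickle.dump(d,open('d.pkl','wb'))
for n in d: cv2.imwrite(f'pics/{n}0.png',d[n]['frame']); print(n,d[n]['extrinsics'],d[n]['dist'])
E
```

```text
{'time_s': 0.0, 'eef_pos': array([0.22452679, 0.52876826, 0.23038786]), 'eef_rot': array([-3.61588007e-04,  1.99564365e-01,  9.79884325e-01, -8.02557660e-04]), 'wrist_force': array([ 0.18096739, -1.4979465 , -0.21168595]), 'opening': 1.0018579762372692}
scene [[ 0.84783073  0.34358243 -0.40389871  0.99800341]
 [ 0.53014576 -0.56550439  0.63178339 -0.69245382]
 [-0.01133683 -0.74977056 -0.66160077  0.81711822]
 [ 0.          0.          0.          1.        ]] [-0.03151272  0.          0.          0.          0.        ]
side [[ 0.91549373 -0.31158091  0.25453597  0.17565727]
 [-0.40231673 -0.7034123   0.58596279 -0.81545299]
 [-0.00353109 -0.63884934 -0.76932376  1.19284128]
 [ 0.          0.          0.          1.        ]] [-0.07721865  0.          0.          0.          0.        ]
```

View pics/scene0.png

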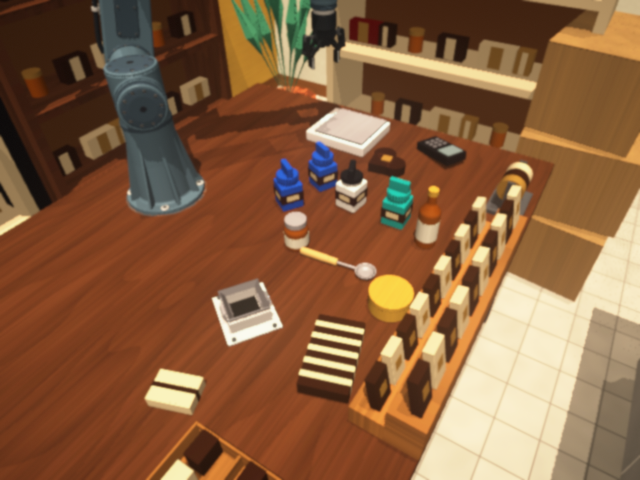

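View pics/side0.png

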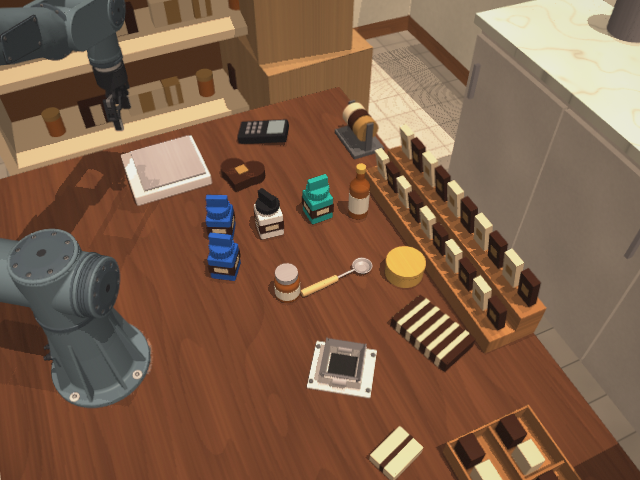

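The white jar is at scene (350,188) and side (268,213), with blue jars on its left and a turquoise one on its right. The nest is at scene (247,308) and side (343,366).

```bash
cat > h.py <<'E'
import numpy as np,cv2
from scipy.spatial.transform import Rotation as R
def cloud(c,T=None):
    T=c['extrinsics'] if T is None else T
    v,u=np.mgrid[0:480,0:640]; K=np.array([[c['fx'],0,c['cx']],[0,c['fy'],c['cy']],[0,0,1]])
    p=cv2.undistortPoints(np.stack([u,v],-1).reshape(-1,1,2).astype(float),K,np.array(c['dist'],float)).reshape(480,640,2)
    z=np.asarray(c['depth'],float)
    P=np.dstack([p*z[...,None],z])@T[:3,:3].T+T[:3,3]; P[z==0]=np.nan
    return P
def toolT(o):
    T=np.eye(4);T[:3,:3]=R.from_quat(o['eef_rot'],scalar_first=True).as_matrix();T[:3,3]=o['eef_pos'];return T
def rect(P): return cv2.minAreaRect(P[:,:2].astype(np.float32)*1000)
E
python3 - <<'E'
from h import *;import pickle
d=pickle.load(open('d.pkl','rb'))
for n,j,k in(('scene',(350,188),(247,308)),('side',(268,213),(343,366))):
    P=cloud(d[n])
    def sel(c,r,a,b):
        Q=P[c[1]-r:c[1]+r,c[0]-r:c[0]+r].reshape(-1,3);return Q[(Q[:,2]>a)&(Q[:,2]<b)]
    print(n,'table z',np.nanmedian(P[400:420,260:290,2]))
    for a,b in((.118,.15),(.02,.15)):
        q=sel(j,32,a,b);print('jar',a,len(q),q.mean(0),q.max(0),rect(q))
    for a,b in((.003,.01),(.03,.06)):
        q=sel(k,48,a,b);print('nest',a,len(q),q.mean(0),rect(q))
    for nm,px in (('blue1',(288,185)),('teal',(398,205)),('blue2',(322,165)),('rj',(295,225))) if n=='scene' else ():
        q=sel(px,14,.05,.2);print(nm,np.median(q,0),q.max(0))
E
```

```text
scene table z 1.127953858481856e-06
jar 0.118 96 [0.49915881 0.22010692 0.12972407] [0.51278444 0.25185393 0.13614902] ((496.88958740234375, 224.49900817871094), (15.084385871887207, 59.67092514038086), 22.30257797241211)
jar 0.02 1691 [0.47035988 0.24085013 0.06718814] [0.60860029 0.45090289 0.13614902] ((459.7525634765625, 282.32568359375), (183.5377655029297, 296.4712829589844), 26.86304473876953)
nest 0.003 985 [ 0.51295637 -0.25595501  0.00563478] ((470.7791442871094, -220.1520538330078), (216.23883056640625, 285.9497375488281), 36.788272857666016)
nest 0.03 1103 [ 0.49274114 -0.23688134  0.04104954] ((493.27862548828125, -236.06289672851562), (107.26617431640625, 94.61285400390625), 54.58493423461914)
blue1 [0.36023444 0.12236696 0.07859643] [0.38609823 0.16224267 0.12674808]
teal [0.64703283 0.20224115 0.07756637] [0.66887197 0.25054149 0.11226132]
blue2 [0.39135216 0.25021318 0.07855699] [0.41545065 0.29903312 0.12879935]
rj [ 0.46785603 -0.00091844  0.08132353] [0.49073015 0.03705833 0.08882842]
side table z 0.0007059661204067424
jar 0.118 154 [0.49447765 0.22590868 0.12954685] [0.51075446 0.25579716 0.14081812] ((494.8509826660156, 227.83767700195312), (23.793785095214844, 55.956504821777344), 14.708906173706055)
jar 0.02 1078 [0.48898732 0.22024613 0.07877221] [0.52624355 0.4143741  0.14081812] ((483.00830078125, 267.4075927734375), (281.8392333984375, 121.62922668457031), 72.33805084228516)
nest 0.003 1943 [ 0.49159197 -0.23665735  0.00556053] ((502.08221435546875, -220.58457946777344), (243.21337890625, 224.8607635498047), 66.12040710449219)
nest 0.03 982 [ 0.491673   -0.23345342  0.04252077] ((491.1052551269531, -234.70956420898438), (101.12168884277344, 91.7269515991211), 55.62311935424805)
```

```bash
python3 -m handwheel '[[[1,-36.8,-17.3,-5,0,0,45],[1,-36.8,-17.3,-5,0,0,45],[1,-36.8,-17.3,-5,0,0,45],[1,-36.8,-17.3,-5,0,0,45],[1,-36.8,-17.3,-5,0,0,45],[1,-36.8,-17.3,-5,0,0,45],[1,-36.8,-17.3,-5,0,0,45],[1,-36.8,-17.3,-5,0,0,45],[1,-36.8,-17.3,-5,0,0,45],[1,-36.8,-17.3,-5,0,0,45]]]'
cat > look.py <<'E'
import sys,pickle;from h import *
from bench import status,camera
o=status.get_obs();c=camera('wrist');pickle.dump((o,c),open(sys.argv[1]+'.pkl','wb'))
cv2.imwrite(f'pics/{sys.argv[1]}.png',c['frame']);T=toolT(o)
print('q',o['q'].round(3),'pos',o['eef_pos'],'F',o['wrist_force'],'tau',o['torque'],'toolx',T[:3,0],'tooly',T[:3,1]);print(c['hand_eye'])
E
python3 look.py w1
```

```text
time_s: 1.35
eef_pos: [0.4949, 0.227, 0.281]
eef_rot: [-0.0, 0.559, 0.829, -0.0]
wrist_force: [0.4, -0.5, -0.3]
opening: 0.996
grasp_force: 0.0
q [ 0.212  0.074  1.625  0.     1.443 -0.173] pos [0.49494303 0.22704828 0.28095455] F [ 0.4345421  -0.47302619 -0.31311121] tau [ 0.03929947  0.06765081 -0.03030194] toolx [-3.75786640e-01  9.26706147e-01  3.43900227e-04] tooly [ 9.26705878e-01  3.75786793e-01 -7.08027706e-04]
[[ 9.93891558e-04 -9.47397697e-01 -3.20057206e-01  8.32430328e-02]
 [ 9.99999365e-01  1.11148556e-03 -1.84741762e-04  1.50259245e-04]
 [ 5.30762883e-04 -3.20056820e-01  9.47398201e-01 -1.43149656e-01]
 [ 0.00000000e+00  0.00000000e+00  0.00000000e+00  1.00000000e+00]]
```

View pics/w1.png

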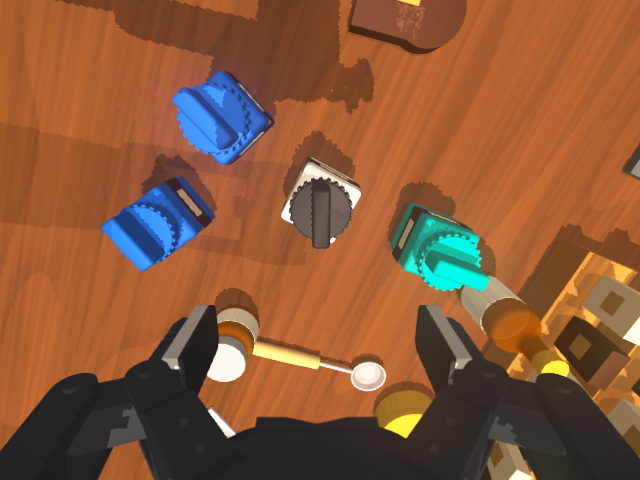

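The white jar is centred under the hand, cap bar at (321,213) lined up with the tool x axis. The body corners are visible at (310,160), (360,185) and (285,210).

```bash
python3 - <<'E'
from h import *;import pickle
from scipy.optimize import minimize
o,c=pickle.load(open('w1.pkl','rb'));P=cloud(c,toolT(o)@c['hand_eye']).reshape(-1,3)
Q=P[np.hypot(P[:,0]-.495,P[:,1]-.225)<.055]
b=Q[Q[:,2]>.118];print('bar',b.mean(0),np.percentile(b[:,2],[5,50,95]),rect(b[b[:,2]>np.percentile(b[:,2],30)]))
d=Q[(Q[:,2]>.095)&(Q[:,2]<.107)];print('disc',d[:,2].mean(),cv2.minEnclosingCircle((d[:,:2]*1000).astype(np.float32)))
s=Q[(Q[:,2]>.075)&(Q[:,2]<.09)];print('shoulder',len(s),s.mean(0),s[:,2].max(),rect(s))
s=Q[(Q[:,2]>.01)&(Q[:,2]<.09)];print('body',rect(s))
N=pickle.load(open('d.pkl','rb'))
for n in N:
  X=cloud(N[n]).reshape(-1,3);X=X[np.hypot(X[:,0]-.492,X[:,1]+.235)<.1]
  for a,e in((.004,.009),(.036,.055)):
    q=X[(X[:,2]>a)&(X[:,2]<e)];print(n,a,rect(q))
E
```

```text
bar [0.48973304 0.23784139 0.34629141] [0.30184944 0.36028122 0.37481543] ((492.2140808105469, 231.77220153808594), (109.95935821533203, 33.647499084472656), 22.42330551147461)
disc 0.10264996739142365 ((497.8251647949219, 229.533203125), 31.032604217529297)
shoulder 764 [0.4909586 0.2446094 0.0778464] 0.08997833751115053 ((497.8594665527344, 229.85501098632812), (63.23257827758789, 63.077083587646484), 83.87737274169922)
body ((497.7901611328125, 230.28329467773438), (63.84164047241211, 64.66450500488281), 84.131103515625)
scene 0.004 ((492.84930419921875, -235.4190673828125), (120.2428207397461, 142.3609619140625), 55.62677001953125)
scene 0.036 ((493.40301513671875, -235.67442321777344), (103.22801971435547, 94.36534881591797), 54.58493423461914)
side 0.004 ((489.2657470703125, -235.25668334960938), (194.25233459472656, 190.07244873046875), 5.84432315826416)
side 0.036 ((491.09783935546875, -234.64646911621094), (101.02591705322266, 91.6434555053711), 55.62311935424805)
```

```bash
python3 -m handwheel '[[[0.2,0.2,0.4,6,0,0,0],[0.2,0.2,0.4,11,0,0,0],[0.2,0.2,0.4,14,0,0,0],[0.2,0.2,0.4,16,0,0,0],[0.2,0.2,0.4,17.4,0,0,0],[0.2,0.2,0.4,17.4,0,0,0],[-1,0.2,0.4,17.4,0,0,0],[-1,0.2,0.4,17.4,0,0,0],[-1,0.2,0.4,17.4,0,0,0],[-1,0.2,0.4,17.4,0,0,0]]]'; python3 - <<'E'
from h import *;import pickle
o,c=pickle.load(open('w1.pkl','rb'));P=cloud(c,toolT(o)@c['hand_eye']).reshape(-1,3)
Q=P[np.hypot(P[:,0]-.4978,P[:,1]-.23)<.04];b=Q[(Q[:,2]>.125)&(Q[:,2]<.14)];print(rect(b),np.median(b[:,2]))
E
```

```text
time_s: 2.65
eef_pos: [0.499, 0.2294, 0.1082]
eef_rot: [0.0, 0.559, 0.829, 0.0]
wrist_force: [-2.8, -1.2, 6.0]
opening: 0.174
grasp_force: 61.4
((497.8354187011719, 230.19764709472656), (15.674052238464355, 53.0599365234375), 21.893844604492188) 0.1327697380573825
```

```bash
python3 -m handwheel '[[[-1,0,0,-2,0,0,0],[-1,0,0,-6,0,0,0],[-1,0,0,-11,0,0,0],[-1,0,0,-15,0,0,0],[-1,-1.6,-0.7,-16,0,0,0],[-1,-4.7,-2.1,-16,0,0,0],[-1,-8.9,-4,-16,0,0,0],[-1,-13.1,-5.8,-16,0,0,0],[-1,-17.3,-7.7,-16,0,0,0],[-1,-22,-9.8,-16,0,0,0]]]'
python3 -m handwheel '[[[-1,-4.4,-1.9,0,0,0,3],[-1,-8.8,-3.8,0,0,0,7],[-1,-13.2,-5.8,0,0,0,11],[-1,-17.6,-7.8,0,0,0,15],[-1,-22,-9.8,0,0,0,19],[-1,-26,-11.5,0,0,0,23],[-1,-29,-12.9,0,0,0,26],[-1,-30.5,-13.6,0,0,0,29],[-1,-30.5,-13.6,0,0,0,29],[-1,-30.5,-13.6,0,0,0,29]]]'; python3 look.py w2
```

```text
time_s: 3.9
eef_pos: [0.4886, -0.0131, 0.2648]
eef_rot: [-0.002, 0.559, 0.829, -0.001]
wrist_force: [0.8, -0.5, -5.3]
opening: 0.177
grasp_force: 60.0
time_s: 5.15
eef_pos: [0.4782, -0.3436, 0.2666]
eef_rot: [-0.001, 0.749, 0.663, 0.0]
wrist_force: [-0.6, -0.2, -5.1]
opening: 0.177
grasp_force: 60.0
q [-8.250e-01  1.850e-01  1.530e+00  1.000e-03  1.428e+00 -7.040e-01] pos [ 0.47819677 -0.34361493  0.26662348] F [-0.61123168 -0.19824837 -5.06406407] tau [-0.07406554  0.01496572  0.03164035] toolx [0.12088165 0.99266578 0.00151105] tooly [ 9.92666665e-01 -1.20880369e-01 -9.10603196e-04]
[[ 9.93169703e-04 -9.47319410e-01 -3.20288853e-01  8.32069702e-02]
 [ 9.99999420e-01  1.07404317e-03 -7.58465853e-05 -2.92958490e-04]
 [ 4.15854998e-04 -3.20288592e-01  9.47319927e-01 -1.43148341e-01]
 [ 0.00000000e+00  0.00000000e+00  0.00000000e+00  1.00000000e+00]]
```

View pics/w2.png

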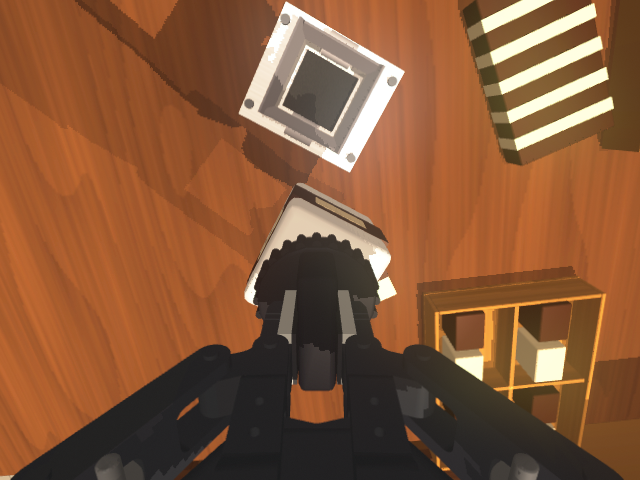

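The nest is unobstructed at (322,87). The jar hangs straight below the hand, with its front top edge from (298,185) to (388,240), about parallel to the nest's side.

```bash
python3 - <<'E'
from h import *;import pickle
o,c=pickle.load(open('w2.pkl','rb'));T=toolT(o);I=cloud(c,T@c['hand_eye']);P=I.reshape(-1,3);P=P[np.isfinite(P[:,0])]
N=P[np.hypot(P[:,0]-.492,P[:,1]+.235)<.095]
for a,b in((.004,.009),(.036,.06),(.045,.06)):
  q=N[(N[:,2]>a)&(N[:,2]<b)];print('nest',a,len(q),rect(q),q[:,2].max())
q=N[(N[:,2]>.010)&(N[:,2]<.024)&(np.hypot(N[:,0]-.492,N[:,1]+.235)<.025)];print('pad z',len(q),np.percentile(q[:,2],[10,50,90]),rect(q))
J=P[np.hypot(P[:,0]-T[0,3],P[:,1]-T[1,3])<.06]
for a,b in((.16,.232),(.225,.244)):
  q=J[(J[:,2]>a)&(J[:,2]<b)];print('jar',a,len(q),rect(q),q[:,2].max())
# corners: front vertical face line fit
q=J[(J[:,2]>.17)&(J[:,2]<.23)];h=cv2.convexHull((q[:,:2]*1000).astype(np.float32))
f=q[:,:2]*1000
# fit line through face: points whose normal near tool-x side
print('face line',cv2.fitLine(f.astype(np.float32),cv2.DIST_HUBER,0,.01,.01).ravel(),len(f))
print('low z',J[:,2].min(),'TCP',T[:3,3])
E
```

```text
nest 0.004 5955 ((494.4447021484375, -232.38687133789062), (120.26295471191406, 140.77256774902344), 55.65236282348633) 0.008986093845430698
nest 0.036 5020 ((494.2461242675781, -232.66732788085938), (103.1419448852539, 91.04422760009766), 55.63093185424805) 0.052813083030257946
nest 0.045 2791 ((494.44146728515625, -232.38168334960938), (91.8153305053711, 91.04422760009766), 55.63093185424805) 0.052813083030257946
pad z 1906 [0.0147256  0.01579122 0.01687371] ((491.8169860839844, -235.1927490234375), (49.04096603393555, 49.4771614074707), 83.69178009033203)
jar 0.16 2606 ((477.5458679199219, -342.8710021972656), (64.87802124023438, 65.29228973388672), 55.00374221801758) 0.2319949582915884
jar 0.225 3277 ((478.0176086425781, -342.6739501953125), (63.147769927978516, 64.27178955078125), 55.00630569458008) 0.2390160683472369
face line [   0.8205743   -0.5715399  494.67227   -316.0679   ] 2288
low z -0.0023566102191241445 TCP [ 0.47819677 -0.34361493  0.26662348]
```

```bash
python3 -m handwheel '[[[-1,3,0.1,0,0,0,-0.5],[-1,7,0.2,0,0,0,-0.5],[-1,10,0.3,0,0,0,-0.5],[-1,11.1,0.3,0,0,0,-0.5],[-1,11.1,0.3,3,0,0,-0.5],[-1,11.1,0.3,6,0,0,-0.5],[-1,11.1,0.3,8.5,0,0,-0.5],[-1,11.1,0.3,9.5,0,0,-0.5],[-1,11.1,0.3,9.5,0,0,-0.5],[-1,11.1,0.3,9.5,0,0,-0.5]]]'; python3 - <<'E'
from bench import status
o=status.get_obs();print(o['eef_pos'],o['wrist_force'],o['torque'])
E
```

```text
time_s: 6.45
eef_pos: [0.4956, -0.2357, 0.1737]
eef_rot: [0.001, 0.746, 0.666, 0.0]
wrist_force: [0.3, -0.4, -4.0]
opening: 0.176
grasp_force: 60.0
[ 0.4956483  -0.23574859  0.17367605] [ 0.3335912  -0.35444837 -3.99415192] [-0.02998399 -0.04811862  0.03382397]
```

```bash
python3 -m handwheel '[[[-1,0,0,0,0,0,0],[-1,0,0,0,0,0,0]]]'; python3 look.py w3; python3 - <<'E'
from h import *;import pickle
from bench import camera
o,c=pickle.load(open('w3.pkl','rb'));T=toolT(o);P=cloud(c,T@c['hand_eye']).reshape(-1,3)
J=P[np.hypot(P[:,0]-T[0,3],P[:,1]-T[1,3])<.06]
for a,b in((.07,.14),(.135,.155)):
  q=J[(J[:,2]>a)&(J[:,2]<b)];print('jar',rect(q),q[:,2].max())
N=P[np.hypot(P[:,0]-.494,P[:,1]+.233)<.095]
for a,b in((.004,.009),(.036,.053)):
  q=N[(N[:,2]>a)&(N[:,2]<b)];print('nest',len(q),rect(q))
for n in('scene','side'):
  X=cloud(camera(n)).reshape(-1,3);X=X[np.hypot(X[:,0]-.494,X[:,1]+.235)<.056]
  for a,b in((.07,.15),(.036,.052)):
    q=X[(X[:,2]>a)&(X[:,2]<b)];print(n,a,len(q),rect(q))
E
```

```text
time_s: 6.7
eef_pos: [0.4952, -0.2354, 0.173]
eef_rot: [0.001, 0.746, 0.666, 0.0]
wrist_force: [0.5, 0.8, -5.1]
opening: 0.176
grasp_force: 60.0
q [-0.66   0.181  1.731 -0.     1.229 -0.547] pos [ 0.49521896 -0.23544304  0.17301838] F [ 0.48520386  0.83108807 -5.06786091] tau [ 0.03420249 -0.0287491  -0.03532975] toolx [ 1.13556664e-01  9.93531301e-01 -6.61427570e-04] tooly [ 0.99353102 -0.11355592  0.00107656]
[[ 9.94755047e-04 -9.47321013e-01 -3.20284106e-01  8.32078947e-02]
 [ 9.99999419e-01  1.07566288e-03 -7.56939787e-05 -2.85741850e-04]
 [ 4.16224219e-04 -3.20283844e-01  9.47321533e-01 -1.43150728e-01]
 [ 0.00000000e+00  0.00000000e+00  0.00000000e+00  1.00000000e+00]]
jar ((494.47998046875, -234.8972930908203), (65.19062042236328, 65.08064270019531), 55.46904373168945) 0.13999989131455862
jar ((494.96051025390625, -234.50762939453125), (63.324867248535156, 63.995643615722656), 55.6274299621582) 0.15499211837539437
nest 5776 ((494.5172119140625, -232.47366333007812), (120.11284637451172, 140.25674438476562), 55.776309967041016)
nest 3941 ((495.9250183105469, -229.91897583007812), (98.18739318847656, 91.4498062133789), 55.80927276611328)
scene 0.07 1054 ((493.9525146484375, -238.71502685546875), (65.22496795654297, 65.64539337158203), 55.29545974731445)
scene 0.036 494 ((495.9710388183594, -236.883056640625), (102.40673828125, 87.85478210449219), 53.09856033325195)
side 0.07 783 ((490.745361328125, -236.5421142578125), (65.99946594238281, 65.16911315917969), 55.922115325927734)
side 0.036 468 ((489.72308349609375, -237.05084228515625), (95.16926574707031, 92.23231506347656), 57.61239242553711)
```

View pics/w3.png

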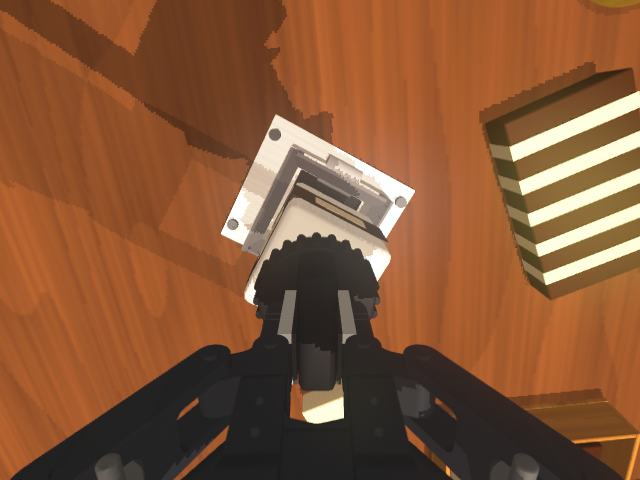

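The jar hangs centred over the nest, about 2.4 mm short of it along +y (all three cameras agree). Correcting and lowering.

```bash
python3 -m handwheel '[[[-1,0.24,0,0,0,0,0],[-1,0.24,0,0,0,0,0],[-1,0.24,0,0.6,0,0,0],[-1,0.24,0,1.2,0,0,0],[-1,0.24,0,1.6,0,0,0],[-1,0.24,0,2,0,0,0],[-1,0.24,0,2.2,0,0,0],[-1,0.24,0,2.2,0,0,0]]]'
```

```text
time_s: 7.85
eef_pos: [0.4951, -0.2328, 0.1501]
eef_rot: [-0.0, 0.746, 0.666, -0.0]
wrist_force: [0.1, 0.0, -6.4]
opening: 0.175
grasp_force: 59.9
```

```bash
python3 -m handwheel '[[[-1,0,0,0.2,0,0,0],[-1,0,0,0.4,0,0,0],[-1,0,0,0.4,0,0,0]]]';python3 -m handwheel '[[[-1,0,0,0.2,0,0,0],[-1,0,0,0.3,0,0,0],[-1,0,0,0.3,0,0,0]]]'; python3 -m handwheel '[[[-1,0,0,0.1,0,0,0],[-1,0,0,0.2,0,0,0],[-1,0,0,0.2,0,0,0]]]'
```

```text
time_s: 8.22
eef_pos: [0.495, -0.2327, 0.1461]
eef_rot: [-0.0, 0.746, 0.666, -0.0]
wrist_force: [0.2, 0.1, -5.4]
opening: 0.177
grasp_force: 59.9
time_s: 8.6
eef_pos: [0.4951, -0.2328, 0.1432]
eef_rot: [-0.0, 0.746, 0.666, 0.0]
wrist_force: [-0.3, -0.7, -4.7]
opening: 0.171
grasp_force: 59.9
time_s: 8.98
eef_pos: [0.4957, -0.2331, 0.1422]
eef_rot: [0.001, 0.746, 0.666, 0.0]
wrist_force: [-0.4, -0.3, 2.6]
opening: 0.177
grasp_force: 61.0
```

```bash
python3 -m handwheel '[[[-1,0,0,0.1,0,0,0],[-1,0,0,0.2,0,0,0],[-1,0,0,0.2,0,0,0]]]';python3 -m handwheel '[[[-1,0,0,0.1,0,0,0],[-1,0,0,0.2,0,0,0],[-1,0,0,0.2,0,0,0]]]'; python3 -m handwheel '[[[-1,0,0,0.1,0,0,0],[-1,0,0,0.2,0,0,0],[-1,0,0,0.2,0,0,0]]]'
```

```text
time_s: 9.35
eef_pos: [0.4962, -0.2336, 0.1414]
eef_rot: [0.002, 0.746, 0.666, 0.0]
wrist_force: [-2.0, 1.9, 10.1]
opening: 0.173
grasp_force: 62.3
time_s: 9.72
eef_pos: [0.4964, -0.2338, 0.1394]
eef_rot: [0.002, 0.746, 0.666, 0.0]
wrist_force: [-1.6, 1.3, 10.7]
opening: 0.175
grasp_force: 62.2
time_s: 10.1
eef_pos: [0.4963, -0.2337, 0.1369]
eef_rot: [0.002, 0.746, 0.666, 0.0]
wrist_force: [-0.3, 0.8, 6.9]
opening: 0.166
grasp_force: 61.7
```

```bash
python3 -m handwheel '[[[-1,0,0,0.15,0,0,0],[-1,0,0,0.3,0,0,0],[-1,0,0,0.45,0,0,0],[-1,0,0,0.45,0,0,0]]]';python3 -m handwheel '[[[-1,0,0,0.1,0,0,0],[-1,0,0,0.2,0,0,0],[-1,0,0,0.3,0,0,0],[-1,0,0,0.3,0,0,0]]]'
```

```text
time_s: 10.6
eef_pos: [0.4957, -0.2332, 0.1311]
eef_rot: [0.001, 0.746, 0.666, 0.0]
wrist_force: [1.5, 0.3, 5.2]
opening: 0.174
grasp_force: 61.4
time_s: 11.1
eef_pos: [0.4952, -0.2329, 0.1277]
eef_rot: [0.0, 0.746, 0.666, 0.0]
wrist_force: [1.6, -0.5, 3.4]
opening: 0.173
grasp_force: 61.3
```

```bash
for i in 1; do python3 -m handwheel '[[[-1,0,0,0.1,0,0,0],[-1,0,0,0.2,0,0,0],[-1,0,0,0.2,0,0,0]]]'; done; python3 -m handwheel '[[[-1,0,0,0.1,0,0,0],[-1,0,0,0.1,0,0,0],[-1,0,0,0.1,0,0,0]]]';python3 -m handwheel '[[[-1,0,0,0.1,0,0,0],[-1,0,0,0.1,0,0,0],[-1,0,0,0.1,0,0,0]]]'
```

```text
time_s: 11.48
eef_pos: [0.4951, -0.2328, 0.1256]
eef_rot: [-0.0, 0.746, 0.666, -0.0]
wrist_force: [1.2, -0.8, 4.1]
opening: 0.177
grasp_force: 61.3
time_s: 11.85
eef_pos: [0.4951, -0.2327, 0.1247]
eef_rot: [-0.0, 0.746, 0.666, -0.0]
wrist_force: [1.2, -1.3, 3.6]
opening: 0.174
grasp_force: 61.3
time_s: 12.22
eef_pos: [0.4951, -0.2327, 0.1237]
eef_rot: [-0.0, 0.746, 0.666, -0.0]
wrist_force: [1.0, -0.5, 2.8]
opening: 0.171
grasp_force: 61.3
```

```bash
python3 -m handwheel '[[[-1,0,0,0.1,0,0,0],[-1,0,0,0.1,0,0,0],[-1,0,0,0.1,0,0,0]]]'; python3 -m handwheel '[[[-1,0,0,0.1,0,0,0],[-1,0,0,0.1,0,0,0],[-1,0,0,0.1,0,0,0]]]'
```

```text
time_s: 12.6
eef_pos: [0.4951, -0.2328, 0.1229]
eef_rot: [-0.0, 0.746, 0.666, -0.0]
wrist_force: [-0.1, -0.4, 6.3]
opening: 0.177
grasp_force: 61.6
time_s: 12.98
eef_pos: [0.4953, -0.2329, 0.1224]
eef_rot: [0.0, 0.746, 0.666, -0.0]
wrist_force: [-0.1, -0.7, 9.4]
opening: 0.177
grasp_force: 62.0
```

```bash
cat > t.py <<'E'
from bench import status
o=status.get_obs();print('  >>tz %.3f Fz %.1f z %.4f q6 %.3f'%(o['torque'][2],o['wrist_force'][2],o['eef_pos'][2],o['q'][5]-o['q'][0]))
E
python3 -m handwheel '[[[-1,0,0,0.1,0,0,0],[-1,0,0,0.1,0,0,0],[-1,0,0,0.1,0,0,0]]]'|grep force; python3 t.py
python3 -m handwheel '[[[-1,0,0,0,0,0,3],[-1,0,0,0.01,0,0,6],[-1,0,0,0.01,0,0,6]]]'|grep force; python3 t.py
python3 -m handwheel '[[[-1,0,0,0,0,0,3],[-1,0,0,0.01,0,0,6],[-1,0,0,0.01,0,0,6]]]'|grep force; python3 t.py
python3 -m handwheel '[[[-1,0,0,0,0,0,3],[-1,0,0,0.01,0,0,6],[-1,0,0,0.01,0,0,6]]]'|grep force; python3 t.py
```

```text
wrist_force: [-1.2, -0.3, 10.8]
grasp_force: 62.4
  >>tz 0.018 Fz 10.8 z 0.1219 q6 0.114
wrist_force: [-1.0, 1.0, 11.1]
grasp_force: 62.3
  >>tz 0.117 Fz 11.1 z 0.1217 q6 0.219
wrist_force: [-1.5, 0.9, 10.9]
grasp_force: 62.3
  >>tz 0.029 Fz 10.9 z 0.1217 q6 0.324
wrist_force: [-0.1, 0.5, 11.3]
grasp_force: 62.3
  >>tz 0.087 Fz 11.3 z 0.1216 q6 0.428
```

```bash
python3 -m handwheel '[[[-1,0,0,0,0,0,3],[-1,0,0,0.01,0,0,6],[-1,0,0,0.01,0,0,6]]]'|grep wrist; python3 t.py
python3 -m handwheel '[[[-1,0,0,0,0,0,3],[-1,0,0,0.01,0,0,6],[-1,0,0,0.01,0,0,6]]]'|grep wrist; python3 t.py
python3 -m handwheel '[[[-1,0,0,0,0,0,3],[-1,0,0,0.01,0,0,6],[-1,0,0,0.01,0,0,6]]]'|grep wrist; python3 t.py
```

```text
wrist_force: [-0.5, 0.6, 10.9]
  >>tz 0.013 Fz 10.9 z 0.1215 q6 0.533
wrist_force: [0.3, 0.2, 10.6]
  >>tz 0.038 Fz 10.6 z 0.1214 q6 0.638
wrist_force: [-0.8, 0.5, 12.0]
  >>tz 0.267 Fz 12.0 z 0.1213 q6 0.742
```

```bash
python3 -m handwheel '[[[-1,0,0,0,0,0,2],[-1,0,0,0,0,0,2]]]'|grep wrist; python3 t.py
python3 -m handwheel '[[[-1,0,0,0,0,0,2],[-1,0,0,0,0,0,2]]]'|grep wrist; python3 t.py
python3 -m handwheel '[[[-1,0,0,0,0,0,2],[-1,0,0,0,0,0,4],[-1,0,0,0,0,0,4]]]'|grep wrist; python3 t.py
```

```text
wrist_force: [-0.4, -0.6, 9.9]
  >>tz 0.215 Fz 9.9 z 0.1213 q6 0.777
wrist_force: [-1.8, -0.2, 10.4]
  >>tz 0.111 Fz 10.4 z 0.1213 q6 0.812
wrist_force: [-0.2, 0.1, 11.1]
  >>tz -0.084 Fz 11.1 z 0.1213 q6 0.882
```

```bash
python3 -m handwheel '[[[-1,0,0,0,0,0,3],[-1,0,0,0,0,0,6],[-1,0,0,0,0,0,6]]]'|grep wrist; python3 t.py
python3 -m handwheel '[[[-1,0,0,0,0,0,3],[-1,0,0,0,0,0,5],[-1,0,0,0,0,0,5]]]'|grep wrist; python3 t.py
python3 -m handwheel '[[[-1,0,0,0,0,0,2],[-1,0,0,0,0,0,3],[-1,0,0,0,0,0,3]]]'|grep wrist; python3 t.py
```

```text
wrist_force: [-0.3, -1.2, 11.0]
  >>tz -0.066 Fz 11.0 z 0.1214 q6 0.987
wrist_force: [-0.8, 0.1, 9.9]
  >>tz 0.044 Fz 9.9 z 0.1213 q6 1.074
wrist_force: [-1.9, -1.1, 10.7]
  >>tz 0.250 Fz 10.7 z 0.1213 q6 1.126
```

The torque peaked at about 0.27, dropped to -0.08 and is rising again past the notch, so the cap has clicked once. Releasing now.

```bash
python3 -m handwheel '[[[0.2,0,0,0,0,0,0],[0.2,0,0,0,0,0,0],[0.2,0,0,0,0,0,0],[0.2,0,0,-1,0,0,0],[0.2,0,0,-4,0,0,0],[0.2,0,0,-9,0,0,0],[0.2,0,0,-14,0,0,0],[0.2,0,0,-14,0,0,0],[0.2,0,0,-14,0,0,0]]]'; python3 look.py w4; python3 - <<'E'
from h import *;import pickle
o,c=pickle.load(open('w4.pkl','rb'));T=toolT(o);P=cloud(c,T@c['hand_eye']).reshape(-1,3);P=P[np.hypot(P[:,0]-.495,P[:,1]+.233)<.06]
for a,b in((.07,.105),(.108,.122),(.138,.153)):
  q=P[(P[:,2]>a)&(P[:,2]<b)];print(len(q),rect(q),np.percentile(q[:,2],[50,90]))
E
```

```text
time_s: 18.73
eef_pos: [0.495, -0.2326, 0.2602]
eef_rot: [0.0, 0.975, 0.221, 0.0]
wrist_force: [-0.0, 0.5, -0.5]
opening: 0.599
grasp_force: 0.0
q [-0.656  0.094  1.645 -0.     1.402  0.47 ] pos [ 0.49496721 -0.23263782  0.26020263] F [-0.04464065  0.5061281  -0.54033066] tau [ 0.00928116  0.01610364 -0.04000932] toolx [ 9.02721543e-01  4.30225308e-01 -1.32726276e-05] tooly [ 4.30225307e-01 -9.02721540e-01  7.40899778e-05]
[[ 9.94220371e-04 -9.47259296e-01 -3.20466594e-01  8.25705207e-02]
 [ 9.99999503e-01  9.19251760e-04  3.85219878e-04 -8.64194094e-04]
 [-7.03136294e-05 -3.20466818e-01  9.47259739e-01 -1.43149889e-01]
 [ 0.00000000e+00  0.00000000e+00  0.00000000e+00  1.00000000e+00]]
1247 ((494.8464660644531, -232.58624267578125), (63.985984802246094, 64.11078643798828), 55.797576904296875) [0.0914377  0.09316959]
2482 ((495.715087890625, -232.23501586914062), (59.5153694152832, 61.288421630859375), 28.59272575378418) [0.1165142  0.11750654]
1353 ((494.9740905761719, -232.54440307617188), (53.28664779663086, 15.990233421325684), 28.046754837036133) [0.14642405 0.14732772]
```

View pics/w4.png

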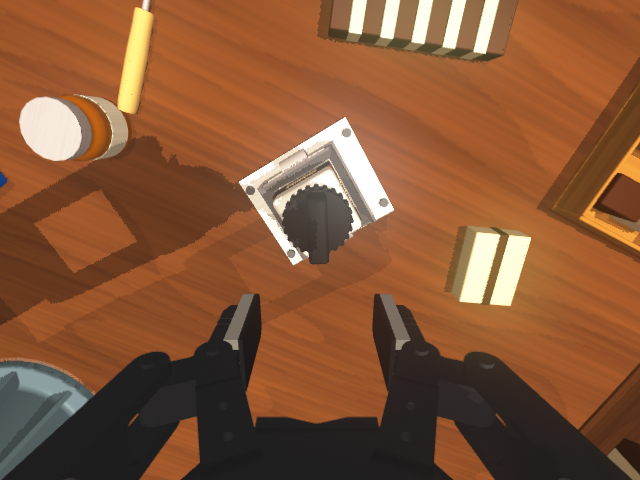

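The jar sits square in the nest, with the cap at (318,215). The bar top is at 0.146 m, so the underside is at about 0.0144 m, roughly 1.4 mm into the pad. The hand is clear, so I'm handing in.

```bash
python3 -c "
from bench import ctrl;print(ctrl.hand_in())"
```

```text
the job is handed in; nothing more can be done
None
```

I handed the job in at about 19 s (no verdict came back): by my readings the jar is fully home on the pad (underside about 23.6 mm below the wall tops), the cap is tight after one click, the arm is clear, and nothing else was touched.

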